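Clean the grinder's feed head and hold its knob home on the D-shaft

ROBOT

A 7-joint arm with a two-finger parallel gripper is mounted at the origin on the work surface. World frame = base frame: x ahead of the robot, y to its left, z up, the work surface at z = 0. Lengths are in m, angles in rad, forces in N, time in s.
With the tool pointing down it reaches from about 0.35 to 0.9 m from the base axis. Payload 8.1 kg.
Tool frame: the origin (TCP) lies on the centre line of the jaws, within the pads' length; the fingertips stand 17 mm ahead of it and the grasp point (between the pads) lies 2 mm behind it; z points along the fingers, y is the line along which they close (so a half turn about z gives the same grasp; the last joint's range is limited). The gripper opens to 85 mm and grips with 20 to 120 N. Pads are 22 mm wide; open, the fingers measure 114 mm over their backs; the gripper's body (76 mm by 85 mm) begins 54 mm behind the grasp point. The pads swing forward as they close: fully open they stand 13 mm farther back than shut.
Start: joints at [-1.217, 0.434, 0.025, 1.573, -0.012, 1.134, -0.075], TCP at [0.276, 0.561, 0.213] pointing down, gripper open.
Joint ranges: [-2.62, 2.62], [-0.44, 2.09], [-1.27, 1.32], [0.08, 2.57], [-1.32, 4.46], [0.12, 2], [-2.74, 2.74]. Speed limits (rad/s): [2.22, 2.22, 3.01, 3.01, 3.14, 3.14, 3.14].

INTERFACE

Orientations are given as a unit quaternion [x, y, z, w].
In Python, from plant import * gives the robot as it stands.
- The arm moves only by the shell command python3 -m inch 'ROWS'. ROWS is a JSON object of lists of equal length, an entry for each row: "translation": the shift along the tool's x, y, z in m, a list of three; "delta_rot": the turn, a rotation vector about the tool's x, y, z in rad, a list of three; "grip": the finger opening in m, from 0 to 0.0854. A call has exactly 10 rows; each row shifts and turns the commanded pose from where the row before left it, along the tool's axes as they then stand; what a row does not reach is not made up. A row lasts 1/12 s, in which the tool goes at most 41.7 mm and 7.16 degrees, less where a joint would pass 70% of its speed; a pose out of reach is approached as far as the arm can. A call with a gripper value outside its range is refused whole. The fingers move at their own pace and stop on an object; the grip force is fixed at half the most. Time passes only in rows, so rows that do not move let the fingers close, or fill a call up. It gives the time, the measured TCP pose, the force, the opening and the grip force at its end, in the units of the state.
- get_obs(): the state, without advancing time (a new reading comes with each control period).
- get_image(name): name is "scene" or "side" or "wrist"; returns a dict with "img" (384x512x3 uint8, blue, green, red), "z_map" (384x512 float32, m along the optical axis (not along the pixel's ray), 0 where there is no reading), "fov_y" (degrees; the focal length in pixels is half the picture's height over the tangent of half this angle, whatever the lens; pixels are square), "cx", "cy" (the principal point, pixels), "R" (3x3) and "t" (3): a world point X has camera coordinates R X + t. Camera axes: x right, y down, z forward; pixel columns grow to the right and rows downward; lengths in m; the calibration is good to about 2 mm. A picture is of the moment at which its call begins.
- job_done(): hands the job in; it is judged then, once.
Trained networks look in a picture, given as the dict that the camera call returned (one of the last four; its "shot" number tells which), for a name from the list of things; names that differ only in an ending like _2 or _b are one class to them, and where a whole thing is asked for, a point or a joint stands for the part that bears it (a point fixed in the world has none). Each returns a list of dicts, best first, with "conf" (0 to 1); they miss things now and then, are a little off and sometimes report something else, mostly with a low value. They report only what shows in the picture. A call takes as long as a camera call. They do not tell look-alikes from the thing itself.
- boxes_of(picture, label): "extent" ([left, top, width, height] in pixels, round what is visible of it).
- tip_of(picture, label): "position" ([column, row] in pixels: a listed point, or the origin of a listed thing).
The state is a dict: "t": time; "joints": joint angles; "joint_vel": joint speeds; "tau": joint torques, N m; "tcp_pos": TCP position; "tcp_rot": TCP orientation; "force": force on the tool from outside, world axes, zero at the start; "moment": the same for the moment, N m; "gripper_width": finger opening in m; "gripper_force": force on a finger pad.
Only numpy, scipy, OpenCV 4.12 (cv2) and the standard library are available. Lean on these libraries where they do the work, as an engineer would, in place of code of your own. Each camera call takes 0.05 s, during which the arm holds its last target. There are 200 camera calls.

TASK

Grip the scraper block and with it wipe all four brass-coloured chips off the steel top of the green feed head into the grey tray at its end (they are sharp: never touch them with the fingers), then stand the scraper back upright on the bench. Then pick up the black knob, turn it so that the flat in its bore matches the flat of the brass D-shaft, push it onto the shaft and press it fully home, so that the red spring collar under it is pushed down to its stop. Finish while still gripping the knob and pressing it down: do not let go, and leave the other things on the bench where they are.

Things in the scene. Friction and masses are not known exactly. Their poses are not given: they have to be found in the camera images.
- head: Green feed head fixed to the bench; flat steel top 45 mm above the bench. Origin on the bench; in its frame the top spans x -65..65, y -90..140 mm, the chips lie on it at y -60..0, x -42..42, the D-shaft stands at x 0, y 100. Its x axis points away from the robot, within 0.15 rad.
- plate_mid (a point): Point on the steel top, in the middle of the area where the chips lie (head frame 0, -30, 45 mm); axes as the head's.
- plate_edge (a point): Middle of the edge of the steel top over which the chips are wiped into the tray (head frame 0, -90, 45 mm); the wiping direction is the head's -y.
- tray_mid (a point): Middle of the inner floor of the open grey tray joined to the head's -y end (head frame 0, -145, 4 mm); axes as the head's. The tray measures 150 mm in x by 110 mm in y outside, wall 4 mm, rim 26 mm above the bench.
- chip0: Loose brass-coloured flat six-sided chip, about 16 by 11 mm and 6 mm thick, 11 g, lying on the steel top. Origin at the centre of its underside.
- chip1: Loose brass-coloured flat six-sided chip, about 16 by 11 mm and 6 mm thick, 11 g, lying on the steel top. Origin at the centre of its underside.
- chip2: Loose brass-coloured flat six-sided chip, about 16 by 11 mm and 6 mm thick, 11 g, lying on the steel top. Origin at the centre of its underside.
- chip3: Loose brass-coloured flat six-sided chip, about 16 by 11 mm and 6 mm thick, 11 g, lying on the steel top. Origin at the centre of its underside.
- scraper: Scraper block standing on the bench: 110 mm long (its x), 24 mm thick (its y), 60 mm tall, straight flat underside, wooden with an orange plastic foot (lowest 12 mm). Origin at the centre of its underside, z up. Grip it across its 24 mm from above. 140 g. It may be to the left or the right.
- knob: Black knob standing on the bench: bar grip 50 mm long (its x), 32 wide (its y), 36 tall, on a round steel skirt of 58 mm diameter, 10 mm high; 90 g. Origin at the centre of its underside, on the bore axis, z up. D bore right through: 22 mm diameter, flat 5 mm from the axis on the +x side; a white mark on top of the bar shows that end. Grip it across the 32 mm, above the skirt.
- knob_flat (a point): Point on the knob's underside 20 mm from the bore axis along +x, the side of the bore's flat.
- spindle: Fixed upright brass D-shaft, 20 mm diameter, flat 4 mm from the axis on its +x side, top edge bevelled 1.5 mm. Origin on the axis at the level of the head's steel top, z up; the shaft ends 42 mm above it. A white stripe on the red collar round the shaft lies on the +x side. The knob goes on only with its x axis along this x axis (within about 0.1 rad).
- shaft_top (a point): Centre of the shaft's top (on the axis, 42 mm above the spindle origin).
- shaft_flat (a point): Point 20 mm from the shaft's axis along +x, the side of the flat, 10 mm above the spindle origin; the knob's knob_flat comes here when the knob is turned right and fully home.
- collar (a joint): Slide of the red spring collar, a 42 mm disc round the shaft that the knob's underside rests on: 0 = up (top 18 mm above the spindle origin), 0.008 = down at its stop (10 mm above it). 4 N start it, 12 N hold it at the stop; it springs back when let go, and the knob's weight does not move it.
- collar_top (a point): Centre of the collar's upper face.
- collet: Bystander: steel collet standing on the bench, 34 mm diameter, 40 mm tall. Origin at the centre of its underside.
- wheel: Bystander: pinkish grinding ring lying flat, 100 mm diameter, 28 mm high. Origin at the centre of its underside.
- wrench: Bystander: wrench lying on the left of the bench. Origin under its middle.
- can: Bystander: blue can, 66 mm diameter, 100 mm tall. Origin at the centre of its underside.
- brush: Bystander: brush lying on the right of the bench. Origin under its middle.
- bitblock: Bystander: wooden block 90 by 50 by 22 mm with four steel bits standing in it, 44 mm tall in all. Origin at the centre of its underside.
Not all that is in view belongs to the job. What is shaped like the scraper but turquoise is not meant. Leave any pink look-alike of the knob alone.

How it is judged:
On the way, in this order (a step that is already met when the one before it is completed fails the run):
1. all four chips lie in the tray while the scraper is in the gripper (x of chip0 in the frame of tray_mid between -0.075 and 0.075 m and y of chip0 in the frame of tray_mid between -0.055 and 0.055 m and z of each of chip0, chip1, chip2, chip3 in the frame of tray_mid below 0.022 m and x of chip1 in the frame of tray_mid between -0.075 and 0.075 m and y of chip1 in the frame of tray_mid between -0.055 and 0.055 m and x of chip2 in the frame of tray_mid between -0.075 and 0.075 m and y of chip2 in the frame of tray_mid between -0.055 and 0.055 m and x of chip3 in the frame of tray_mid between -0.075 and 0.075 m and y of chip3 in the frame of tray_mid between -0.055 and 0.055 m and contact force between the fingers and scraper above 1 N), for 0.1 s.
2. the scraper stands upright on the bench, let go (height (world z) of scraper below 0.006 m and angle between scraper's own z axis and vertical below 0.15 rad and contact force between the fingers and scraper below 0.2 N), for 0.2 s.
At the end, for the whole second after the job is handed in: The gripped knob is on the D-shaft (axes within 3 mm, flats matched, upright within 0.08 rad), pressed down so that the collar is at least 6 mm of its 8 mm down; the four chips lie in the tray; the scraper stands upright on the bench, let go (all of step 2 and horizontal distance between knob and spindle below 0.003 m and distance between knob_flat and shaft_flat below 0.005 m and angle between knob's own z axis and vertical below 0.08 rad and value of joint collar above 0.006 m and z of knob in the frame of spindle below 0.0125 m and contact force between the fingers and knob above 3 N and x of chip0 in the frame of tray_mid between -0.075 and 0.075 m and y of chip0 in the frame of tray_mid between -0.055 and 0.055 m and z of each of chip0, chip1, chip2, chip3 in the frame of tray_mid below 0.022 m and x of chip1 in the frame of tray_mid between -0.075 and 0.075 m and y of chip1 in the frame of tray_mid between -0.055 and 0.055 m and x of chip2 in the frame of tray_mid between -0.075 and 0.075 m and y of chip2 in the frame of tray_mid between -0.055 and 0.055 m and x of chip3 in the frame of tray_mid between -0.075 and 0.075 m and y of chip3 in the frame of tray_mid between -0.055 and 0.055 m); the arm keeps its last pose, push and grip.
It fails at once if the fingers touch a chip (contact force between the fingers and chip0 above 0.5 N or contact force between the fingers and chip1 above 0.5 N or contact force between the fingers and chip2 above 0.5 N or contact force between the fingers and chip3 above 0.5 N).
It fails at once if a bystander is pushed more than 30 mm from its place (distance of any of collet, wheel, wrench, can, brush, bitblock from where it was at the start of the episode above 0.03 m).
It also fails if it takes over 67 s, if anything falls off the work surface, if the arm or the gripper's body presses on something with over 40 N, if the wrist force passes 120 N, or if a joint passes its speed limit or range.

## Working session

There is one attempt and no reset: what is moved stays moved. The work goes in short steps, Python scripts to look and compute and a shell command to move; the robot and the scene stay as the last step left them, time stands still between calls to the robot, and variables do not carry over. Pictures are saved under pics/ and viewed, at most 13 in all, crops included, and the job is handed in when it is done.

```bash
mkdir -p pics; cat > h.py <<'E'
from plant import *
import numpy as np, cv2
from scipy.spatial.transform import Rotation as Ro
def foc(p): return p["img"].shape[0]/2/np.tan(np.radians(p["fov_y"])/2)
def w(p,u,v,z=None,d=None):
    "world point of pixel: on plane world z, or at depth d / depth map"
    f=foc(p);r=np.array([(u-p["cx"])/f,(v-p["cy"])/f,1.]);R=np.array(p["R"]);t=np.array(p["t"])
    c=-R.T@t;r=R.T@r
    if z is not None: return c+r*(z-c[2])/r[2]
    if d is None: d=p["z_map"][int(round(v)),int(round(u))]
    return c+r*d
def cloud(p):
    f=foc(p);h,wd=p["z_map"].shape;V,U=np.mgrid[:h,:wd];d=p["z_map"]
    P=np.stack([(U-p["cx"])/f*d,(V-p["cy"])/f*d,d],-1)
    return (P-np.array(p["t"]))@np.array(p["R"])
def px(p,X):
    c=np.array(p["R"])@np.array(X)+np.array(p["t"]);f=foc(p);return c[:2]/c[2]*f+[p["cx"],p["cy"]]
def st():
    o=get_obs();R=Ro.from_quat(o["tcp_rot"]).as_matrix()
    print("t",round(o["t"],2),"tcp",np.round(o["tcp_pos"],4),"x",np.round(R[:,0],3),"y",np.round(R[:,1],3),"z",np.round(R[:,2],3),"w",round(o["gripper_width"],4),"F",np.round(o["force"],1),"gf",o["gripper_force"],"q",np.round(o["joints"],2));return o,R
E
python3 - <<'E'
from h import *
st()
for n in ["scene","side"]:
    p=get_image(n);cv2.imwrite(f"pics/{n}0.png",p["img"])
    P=cloud(p);np.savez(f"{n}0.npz",P=P,img=p["img"])
    print(n,"cam at",np.round(-np.array(p["R"]).T@p["t"],3))
    for l in ["head","chip0","scraper","knob","knob_flat","spindle","shaft_top","shaft_flat","plate_mid","plate_edge","tray_mid","collet","wheel","can","wrench","brush","bitblock"]:
        r=tip_of(p,l); print(l,[(np.round(a["position"]).astype(int).tolist(),round(a["conf"],2),np.round(w(p,*np.clip(a["position"],0,[511,383])),3).tolist()) for a in r if a["conf"]>.2][:5])
E
```

```text
t 0.0 tcp [0.2755 0.5604 0.2125] x [-0.897  0.441 -0.   ] y [ 0.441  0.897 -0.002] z [-0.001 -0.001 -1.   ] w 0.0854 F [-0.4 -0.5  1.1] gf 0.0 q [-1.22  0.44  0.02  1.57 -0.01  1.13 -0.08]
scene cam at [ 1.038 -0.198  1.034]
head [([275, 242], 0.87, [0.663, 0.014, 0.047])]
chip0 [([306, 224], 0.67, [0.647, 0.118, 0.065])]
scraper [([174, 227], 0.9, [0.506, -0.254, 0.035]), ([210, 204], 0.74, [0.48, -0.131, 0.059]), ([164, 190], 0.73, [0.378, -0.25, 0.05]), ([373, 157], 0.68, [0.467, 0.463, 0.007]), ([159, 312], 0.59, [0.733, -0.354, 0.024])]
knob [([334, 184], 0.84, [0.538, 0.271, 0.037]), ([317, 165], 0.55, [0.432, 0.263, 0.009])]
knob_flat [([320, 167], 0.54, [0.461, 0.257, 0.04]), ([340, 189], 0.48, [0.55, 0.289, 0.019])]
spindle [([309, 230], 0.94, [0.667, 0.117, 0.065])]
shaft_top [([311, 222], 0.68, [0.639, 0.14, 0.044]), ([208, 204], 0.38, [0.479, -0.135, 0.061])]
shaft_flat [([307, 233], 0.92, [0.675, 0.109, 0.066])]
plate_mid [([265, 240], 0.77, [0.647, -0.012, 0.046])]
plate_edge [([307, 228], 0.7, [0.663, 0.113, 0.07]), ([249, 246], 0.64, [0.647, -0.064, 0.047])]
tray_mid 
[... 964 characters left out ...]
[([275, 166], 0.77, [0.653, 0.114, 0.08])]
shaft_flat [([282, 176], 0.67, [0.671, 0.092, 0.048]), ([228, 222], 0.52, [0.423, -0.002, 0.005])]
plate_mid [([276, 171], 0.69, [0.658, 0.109, 0.061]), ([293, 194], 0.66, [0.654, -0.012, 0.044]), ([251, 250], 0.53, [0.429, -0.152, 0.016])]
plate_edge [([301, 205], 0.69, [0.651, -0.065, 0.036])]
tray_mid [([288, 200], 0.46, [0.624, -0.032, 0.042])]
collet [([232, 224], 0.5, [0.433, -0.011, -0.001])]
wheel [([227, 147], 0.82, [0.587, 0.389, 0.029])]
can [([345, 294], 0.85, [0.562, -0.411, 0.037])]
wrench [([189, 149], 0.48, [0.459, 0.486, 0.004])]
brush [([312, 340], 0.92, [0.431, -0.465, 0.012])]
bitblock [([380, 271], 0.58, [0.703, -0.383, 0.022])]
```

View pics/scene0.png

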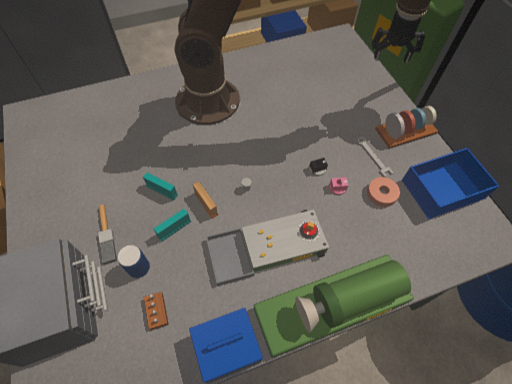

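View pics/side0.png

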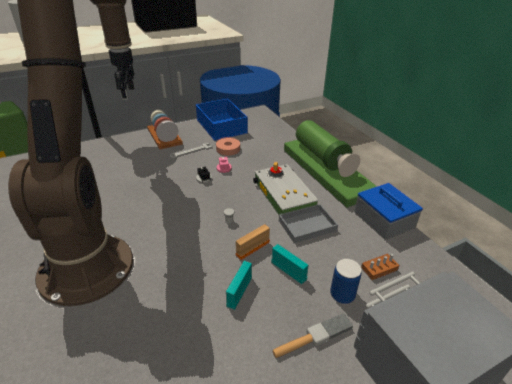

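The scene picture shows these look-alikes. For the scraper: orange/wooden block (205,199), turquoise (160,186) and turquoise (172,224). I choose the orange one. For the knob: black (319,166) and pink (340,185). I choose the black one. The head's top spans roughly (245..325, 213..265), with the tray at (230,257), the collar/shaft at (309,230) and the chips near (262..270, 232..255).

```bash
python3 - <<'E'
from h import *
for n in ["scene","side"]:
    D=np.load(f"{n}0.npz");P=D["P"];I=D["img"].astype(int)
    b,g,r=I[...,0],I[...,1],I[...,2]
    def reg(x0,x1,y0,y1,z0,z1,m=True): return (P[...,0]>x0)&(P[...,0]<x1)&(P[...,1]>y0)&(P[...,1]<y1)&(P[...,2]>z0)&(P[...,2]<z1)&m
    def fit(m,nm):
        Q=P[m]; 
        if len(Q)<5: print(nm,"few");return
        print(n,nm,len(Q),"rect",[np.round(a,3) for a in cv2.minAreaRect(Q[:,:2].astype(np.float32))],"zmed",np.round(np.median(Q[:,2]),4),"mean",np.round(Q.mean(0),4))
    fit(reg(.38,.55,-.22,-.07,.05,.075,r>b+25),"scraper top")
    fit(reg(.38,.55,-.22,-.07,.012,.075,r>b+25),"scraper all")
    fit(reg(.5,.8,-.1,.2,.038,.052),"plate")
    fit(reg(.5,.8,-.1,.2,.05,.075,r>g+60),"collar")
    fit(reg(.5,.8,-.1,.2,.08,.1),"shaft top")
    fit(reg(.38,.5,.2,.3,.026,.045),"knob top")
    fit(reg(.38,.5,.2,.3,.007,.045),"knob all")
    fit(reg(.5,.8,-.25,-.07,.018,.035),"tray rim")
    fit(reg(.3,.9,-.5,.5,-.01,.005),"bench")
    I0=D["img"]
    if n=="scene":
        a=cv2.resize(I0[150:280,190:340],(800,693),interpolation=cv2.INTER_CUBIC)[:600]
        cv2.imwrite("pics/crop1.png",a)
E
```

```text
scene scraper top 253 rect [array([ 0.445, -0.138]), array([0.11 , 0.025]), np.float64(13.392)] zmed 0.0596 mean [ 0.4489 -0.1385  0.0592]
scene scraper all 357 rect [array([ 0.446, -0.138]), array([0.112, 0.025]), np.float64(13.672)] zmed 0.0583 mean [ 0.455  -0.1389  0.051 ]
scene plate 3006 rect [array([0.658, 0.046]), array([0.232, 0.132]), np.float64(85.196)] zmed 0.0454 mean [0.6605 0.0385 0.0455]
scene collar 85 rect [array([0.663, 0.119]), array([0.041, 0.038]), np.float64(46.718)] zmed 0.064 mean [0.6665 0.1182 0.0634]
scene shaft top 30 rect [array([0.663, 0.121]), array([0.019, 0.012]), np.float64(36.517)] zmed 0.087 mean [0.6636 0.1203 0.0865]
scene knob top 133 rect [array([0.444, 0.26 ]), array([0.052, 0.034]), np.float64(87.794)] zmed 0.035 mean [0.4447 0.26   0.0345]
scene knob all 235 rect [array([0.45 , 0.258]), array([0.054, 0.046]), np.float64(87.794)] zmed 0.0296 mean [0.449  0.258  0.0258]
scene tray rim 314 rect [array([ 0.606, -0.139]), array([0.26 , 0.149]), np.float64(17.436)] zmed 0.0258 mean [ 0.6436 -0.132   0.0253]
scene bench 40458 rect [array([0.6, 0. 
[... 577 characters left out ...]
9.287)] zmed 0.0622 mean [0.6578 0.1169 0.0629]
side shaft top 16 rect [array([0.66, 0.12]), array([0.018, 0.013]), np.float64(17.399)] zmed 0.0855 mean [0.6579 0.1193 0.0855]
side knob top 93 rect [array([0.439, 0.261]), array([0.058, 0.033]), np.float64(88.78)] zmed 0.0345 mean [0.4382 0.2586 0.0338]
side knob all 176 rect [array([0.439, 0.26 ]), array([0.056, 0.055]), np.float64(71.966)] zmed 0.0279 mean [0.4361 0.254  0.0245]
side tray rim 337 rect [array([ 0.641, -0.124]), array([0.115, 0.154]), np.float64(85.675)] zmed 0.024 mean [ 0.6462 -0.131   0.0239]
side bench 27048 rect [array([0.6, 0. ]), array([0.6, 1. ]), np.float64(0.004)] zmed -0.0003 mean [ 5.307e-01 -1.270e-01 -2.000e-04]
```

View pics/crop1.png

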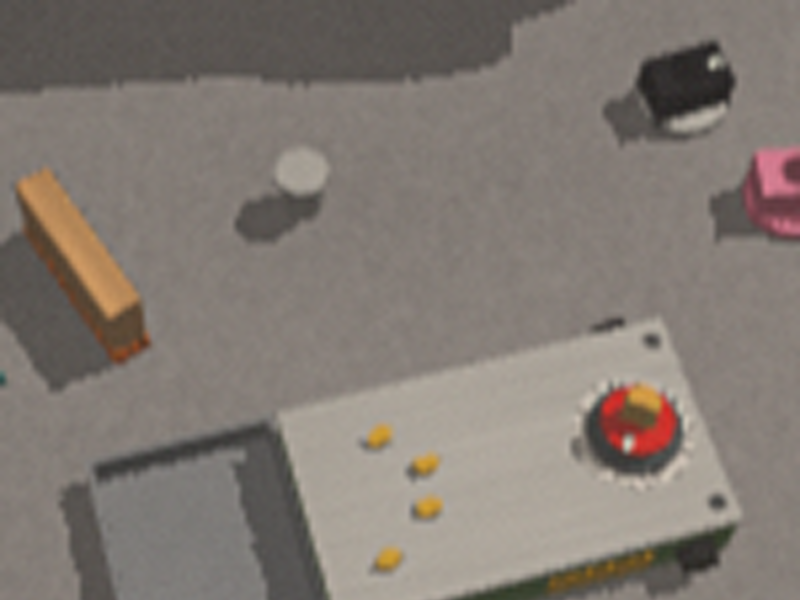

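The crop confirms the orange-footed wooden scraper (80,265), the black knob with its white mark at the +y end (715,65), the four chips (378,437), (425,464), (428,507) and (388,558), and the collar stripe at (628,442). The fits agree with the given sizes: scraper (0.443,-0.139) at 13.3°, head yaw -4.8° and shaft about (0.662,0.120). I'm moving above the scraper.

```bash
python3 -m inch '{"translation":[[-0.0254,-0.0307,0],[-0.0254,-0.0307,0],[-0.0254,-0.0307,0],[-0.0254,-0.0307,0],[-0.0254,-0.0307,0],[-0.0254,-0.0307,0],[-0.0254,-0.0307,0],[-0.0254,-0.0307,0],[-0.0254,-0.0307,0],[-0.0254,-0.0307,0]],"delta_rot":[[0,0,0],[0,0,0],[0,0,0],[0,0,0],[0,0,0],[0,0,0],[0,0,0],[0,0,0],[0,0,0],[0,0,0]],"grip":[0.085,0.085,0.085,0.085,0.085,0.085,0.085,0.085,0.085,0.085]}'
python3 -m inch '{"translation":[[-0.0254,-0.0307,0],[-0.0254,-0.0307,0],[-0.0254,-0.0307,0],[-0.0254,-0.0307,0],[-0.0254,-0.0307,0],[-0.0254,-0.0307,0],[-0.0254,-0.0307,0],[-0.0254,-0.0307,0],[0,0,0],[0,0,0]],"delta_rot":[[0,0,0],[0,0,0],[0,0,0],[0,0,0],[0,0,0],[0,0,0],[0,0,0],[0,0,0],[0,0,0.12],[0,0,0.12]],"grip":[0.085,0.085,0.085,0.085,0.085,0.085,0.085,0.085,0.085,0.085]}'
python3 -m inch '{"translation":[[0,0,0],[0,0,0],[0,0,0],[0,0,0],[0,0,0],[0,0,0],[0,0,0],[0,0,0],[0,0,0],[0,0,0]],"delta_rot":[[0,0,0.12],[0,0,0.12],[0,0,0.12],[0,0,0.12],[0,0,0.12],[0,0,0.12],[0,0,0.12],[0,0,0.12],[0,0,0.12],[0,0,0.12]],"grip":[0.085,0.085,0.085,0.085,0.085,0.085,0.085,0.085,0.085,0.085]}'
cat >> h.py <<'E'
def to(T,yaw=None):
    "print shift along tool axes to world TCP T and tool-z turn so that tool y points at yaw (deg)"
    o,R=st()
    s="shift tool "+str(np.round(R.T@(np.array(T)-o["tcp_pos"]),4))
    if yaw is not None:
        a=np.degrees(np.arctan2(R[1,1],R[0,1]));s+=" tool y at %.2f turn about tool z %.4f rad"%(a,np.radians(-((yaw-a+180)%360-180)))
    print(s)
E
python3 -c "
from h import *
to([.443,-.139,.21],-76.7)"
```

```text
t: 2.63
tcp_pos: [0.3683, 0.1715, 0.2136]
tcp_rot: [0.226, 0.974, 0.0, 0.0]
force: [0.3, 0.3, 0.8]
gripper_width: 0.0849
gripper_force: 0.0
t: 3.47
tcp_pos: [0.4422, -0.1399, 0.2135]
tcp_rot: [0.346, 0.938, -0.0, 0.0]
force: [0.0, 2.6, 0.9]
gripper_width: 0.0851
gripper_force: 0.0
t: 4.3
tcp_pos: [0.4423, -0.1367, 0.2135]
tcp_rot: [0.814, 0.581, 0.0, 0.0]
force: [0.3, -0.0, -0.6]
gripper_width: 0.0848
gripper_force: 0.0
t 4.3 tcp [ 0.4423 -0.1367  0.2135] x [0.326 0.945 0.   ] y [ 0.945 -0.326  0.   ] z [ 0.  0. -1.] w 0.0848 F [ 0.3 -0.  -0.6] gf 0.0 q [-0.46  0.19  0.77  1.99 -0.15  1.02  0.05]
shift tool [-0.002   0.0014  0.0035] tool y at -19.02 turn about tool z 1.0067 rad
```

```bash
python3 -m inch '{"translation":[[0,0,0],[0,0,0],[0,0,0],[0,0,0],[0,0,0],[0,0,0],[0,0,0],[0,0,0],[0,0,0],[0,0,0]],"delta_rot":[[0,0,0.12],[0,0,0.12],[0,0,0.12],[0,0,0.12],[0,0,0.12],[0,0,0.12],[0,0,0.12],[0,0,0.12],[0,0,0],[0,0,0]],"grip":[0.085,0.085,0.085,0.085,0.085,0.085,0.085,0.085,0.085,0.085]}'
python3 - <<'E'
from h import *
p=get_image("wrist");P=cloud(p);cv2.imwrite("pics/w1.png",p["img"])
m=(abs(P[...,0]-.443)<.08)&(abs(P[...,1]+.139)<.06)&(P[...,2]>.045)&(P[...,2]<.075)
Q=P[m].astype(np.float32);print(len(Q),cv2.minAreaRect(Q[:,:2]),np.median(Q[:,2]))
to([.443,-.139,.043],-76.7)
E
```

```text
t: 5.13
tcp_pos: [0.4423, -0.1366, 0.2134]
tcp_rot: [0.99, 0.144, 0.0, 0.0]
force: [0.2, -0.5, -0.2]
gripper_width: 0.0852
gripper_force: 0.0Traceback (most recent call last):
  File "<stdin>", line 4, in <module>
cv2.error: OpenCV(4.12.0) /io/opencv/modules/imgproc/src/convhull.cpp:143: error: (-215:Assertion failed) total >= 0 && (depth == CV_32F || depth == CV_32S) in function 'convexHull'
```

View pics/w1.png

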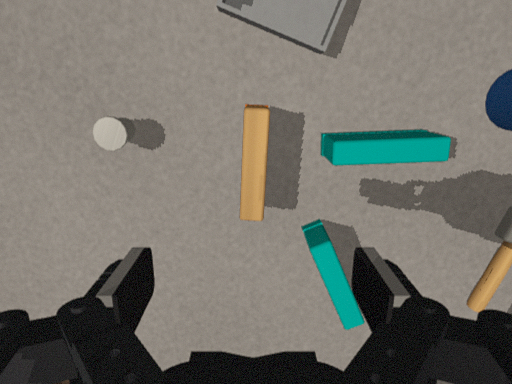

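The picture shows the scraper alone at (255,162), lined up with the image columns. The turquoise blocks are at (385,147) and (333,275), clear of the fingers. I'm checking the geometry.

```bash
python3 - <<'E'
from h import *
p=get_image("wrist");P=cloud(p);b=p["img"].astype(int)
print(P[162,255],P[20,150],P[133,110],-np.array(p["R"]).T@p["t"],p["fov_y"],p["cx"],p["cy"])
m=(b[...,2]>b[...,0]+50)&(np.hypot(*(np.mgrid[:384,:512]-np.array([162,255])[:,None,None]))<80)&(P[...,2]>.045)
Q=P[m].astype(np.float32);print(len(Q))
if len(Q): print(cv2.minAreaRect(Q[:,:2]),np.median(Q[:,2]))
to([.443,-.139,.043],-76.7)
E
```

```text
[ 0.44830456 -0.1371817   0.06018567] [0.54472129 0.00081983 0.0008007 ] [0.43167268 0.00541146 0.04126605] [ 0.51322826 -0.11545331  0.37527555] 58.81781915568929 252.6394846615207 188.9457937522177
2826Traceback (most recent call last):
  File "<stdin>", line 6, in <module>
cv2.error: OpenCV(4.12.0) /io/opencv/modules/imgproc/src/convhull.cpp:143: error: (-215:Assertion failed) total >= 0 && (depth == CV_32F || depth == CV_32S) in function 'convexHull'
```

```bash
cat >> h.py <<'E'
def rect(Q):
    r=cv2.minAreaRect(np.ascontiguousarray(np.asarray(Q)[:,:2],dtype=np.float32)); return np.round(r[0],4),np.round(r[1],4),round(r[2],2)
E
python3 - <<'E'
from h import *
p=get_image("wrist");P=cloud(p)
m=(abs(P[...,0]-.443)<.08)&(abs(P[...,1]+.139)<.06)&(P[...,2]>.05)&(P[...,2]<.075)
print(m.sum(),rect(P[m]),np.median(P[m][:,2]))
to([.443,-.139,.043],-76.7)
E
```

```text
2840 (array([ 0.444 , -0.1372]), array([0.1098, 0.024 ]), 13.81) 0.061064309000023353
t 5.28 tcp [ 0.4422 -0.1367  0.2134] x [0.959 0.284 0.   ] y [ 0.284 -0.959 -0.   ] z [ 0.  0. -1.] w 0.0848 F [ 1.2 -0.7  0.4] gf 0.0 q [-0.61  0.22  0.96  2.   -0.21  1.02 -0.83]
shift tool [0.     0.0025 0.1704] tool y at -73.50 turn about tool z 0.0558 rad
```

```bash
python3 -m inch '{"translation":[[0.001,0.0014,0.02],[0,0,0.02],[0,0,0.02],[0,0,0.02],[0,0,0.02],[0,0,0.02],[0,0,0.02],[0,0,0.02],[0,0,0.01],[0,0,0]],"delta_rot":[[0,0,0.05],[0,0,0],[0,0,0],[0,0,0],[0,0,0],[0,0,0],[0,0,0],[0,0,0],[0,0,0],[0,0,0]],"grip":[0.085,0.085,0.085,0.085,0.085,0.085,0.085,0.085,0.085,0.085]}'
python3 -m inch '{"translation":[[0,0,0],[0,0,0],[0,0,0],[0,0,0],[0,0,0],[0,0,0],[0,0,0],[0,0,0],[0,0,0],[0,0,0]],"delta_rot":[[0,0,0],[0,0,0],[0,0,0],[0,0,0],[0,0,0],[0,0,0],[0,0,0],[0,0,0],[0,0,0],[0,0,0]],"grip":[0.08,0.015,0.015,0.015,0.015,0.015,0.015,0.015,0.015,0.015]}'
python3 -c "
from h import *
to([.443,-.139,.18],-94.8)"
```

```text
t: 6.12
tcp_pos: [0.4424, -0.1376, 0.0418]
tcp_rot: [0.993, 0.118, -0.002, -0.0]
force: [-0.2, -0.1, -0.2]
gripper_width: 0.0848
gripper_force: 0.0
t: 6.95
tcp_pos: [0.4436, -0.1377, 0.0433]
tcp_rot: [0.993, 0.117, 0.0, -0.0]
force: [0.4, 0.7, 0.9]
gripper_width: 0.0148
gripper_force: 0.0
t 6.95 tcp [ 0.4436 -0.1377  0.0433] x [0.973 0.233 0.   ] y [ 0.233 -0.973 -0.   ] z [ 0.  0. -1.] w 0.0148 F [0.4 0.7 0.9] gf 0.0 q [-0.35  0.5   0.73  2.18 -0.55  0.65 -0.57]
shift tool [-0.0009  0.0011 -0.1367] tool y at -76.55 turn about tool z 0.3185 rad
```

```bash
python3 - <<'E'
from h import *
p=get_image("side");a=p["img"][160:320,150:363];cv2.imwrite("pics/s2.png",cv2.resize(a,(799,600),interpolation=cv2.INTER_CUBIC))
E
```

```text
(no output)
```

View pics/s2.png

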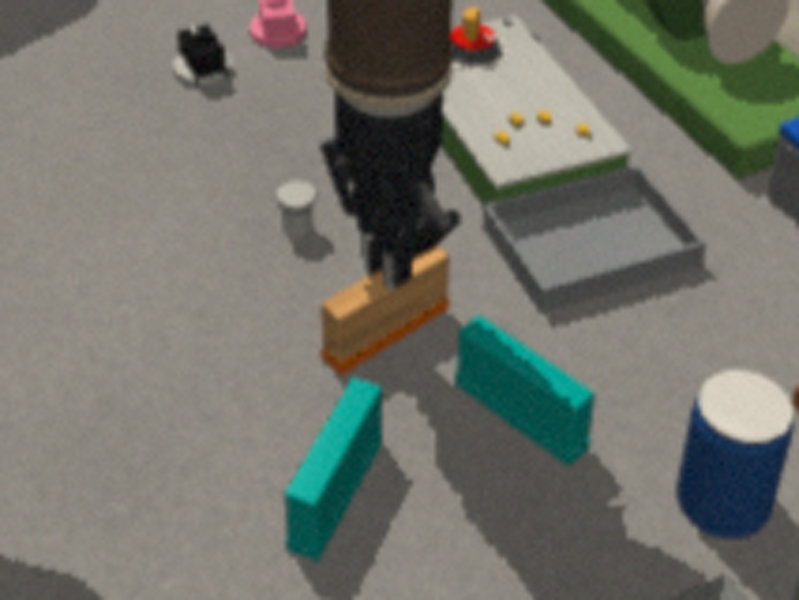

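The scraper still stands upright at crop (385,310), with the fingertip at about (395,285), level with its top, so the fingers look higher than the TCP reading implies. I'm measuring the fingers in the depth map.

```bash
python3 - <<'E'
from h import *
p=get_image("side");P=cloud(p)
for v in range(214,252,3): print(v,[(np.round(P[v,u],3).tolist(),int(p["img"][v,u].max())) for u in (250,255,260)])
print("expected px tip",px(p,[.4436,-.1377,.026]),"tcp",px(p,[.4436,-.1377,.0433]))
o=get_obs();print({k:np.round(o[k],3) for k in o})
E
```

```text
214 [([0.428, -0.149, 0.148], 26), ([0.437, -0.161, 0.154], 23), ([0.443, -0.178, 0.164], 24)]
217 [([0.427, -0.151, 0.138], 28), ([0.437, -0.162, 0.143], 25), ([0.456, -0.153, 0.13], 25)]
220 [([0.438, -0.129, 0.106], 27), ([0.439, -0.158, 0.129], 19), ([0.453, -0.159, 0.124], 26)]
223 [([0.437, -0.131, 0.097], 28), ([0.438, -0.16, 0.121], 24), ([0.442, -0.181, 0.136], 23)]
226 [([0.436, -0.133, 0.088], 23), ([0.438, -0.161, 0.11], 19), ([0.44, -0.185, 0.129], 18)]
229 [([0.437, -0.132, 0.076], 21), ([0.44, -0.156, 0.095], 29), ([0.444, -0.179, 0.112], 142)]
232 [([0.437, -0.132, 0.064], 66), ([0.44, -0.157, 0.084], 44), ([0.465, -0.139, 0.058], 185)]
235 [([0.433, -0.14, 0.061], 125), ([0.439, -0.159, 0.074], 41), ([0.462, -0.146, 0.054], 103)]
238 [([0.428, -0.149, 0.059], 126), ([0.445, -0.147, 0.05], 105), ([0.463, -0.144, 0.04], 107)]
241 [([0.426, -0.153, 0.052], 108), ([0.444, -0.149, 0.041], 106), ([0.461, -0.148, 0.033], 97)]
244 [([0.426, -0.154, 0.041], 104), ([0.444, -0.149, 0.029], 91), ([0.463, -0.145, 0.017], 114)]
247 [([0.426, -0.155, 0.03], 94), ([0.445, -0.148, 0.015], 106), ([0.464, -0.143, 0.002], 106)]
250 [([0.426, -0.155, 0.018], 102), ([0.445, -0.148, 0.003], 108), ([0.458, -0.155, 0.003], 88)]
expected px tip [253.00124421 242.22281935] tcp [253.03657593 237.8808468 ]
{'t': np.float64(7.05), 'joints': array([-0.354,  0.498,  0.731,  2.181, -0.554,  0.652, -0.565]), 'joint_vel': array([-0.   ,  0.   ,  0.001, -0.001,  0.001, -0.001, -0.   ]), 'tau': array([-1.5000e-02, -4.8452e+01,  9.6910e+00, -1.8006e+01,  1.1000e-02,
        3.0000e-03, -0.0000e+00]), 'tcp_pos': array([ 0.444, -0.138,  0.043]), 'tcp_rot': array([ 0.993,  0.117, -0.   , -0.   ]), 'force': array([-0.002,  0.168,  0.2  ]), 'moment': array([-0.062,  0.001, -0.044]), 'gripper_force': np.float64(0.0), 'gripper_width': np.float64(0.015)}
```

```bash
python3 - <<'E'
from h import *
for n in ["scene","side"]:
    P=np.load(f"{n}0.npz")["P"]
    m=(abs(P[...,0]-.2755)<.09)&(abs(P[...,1]-.5604)<.1)&(P[...,2]>.1)&(P[...,2]<.5)
    Q=P[m];print(n,"start",len(Q),np.round(np.percentile(Q[:,2],[0,1,3,10]),3)); L=Q[Q[:,2]<Q[:,2].min()+.03]; print(rect(L))
    p=get_image(n);P=cloud(p)
    m=(abs(P[...,0]-.4436)<.08)&(abs(P[...,1]+.1377)<.08)&(P[...,2]>.045)&(P[...,2]<.3)&(p["img"].max(2)<50)
    Q=P[m];print(n,"now",len(Q),np.round(np.percentile(Q[:,2],[0,1,3,10]),3),rect(Q[Q[:,2]<.1]))
E
```

```text
scene start 1916 [0.244 0.255 0.266 0.296]
(array([0.2788, 0.5588]), array([0.1141, 0.0241]), 64.53)
scene now 563 [0.07  0.085 0.096 0.116] (array([ 0.4509, -0.1389]), array([0.0174, 0.0379]), 31.08)
side start 1539 [0.245 0.251 0.26  0.294]
(array([0.2722, 0.5551]), array([0.109 , 0.0236]), 64.34)
side now 1201 [0.065 0.075 0.088 0.116] (array([ 0.4395, -0.1452]), array([0.0128, 0.0331]), 14.59)
```

The start and present clouds from both cameras agree: the real fingertips stand about 24 mm above the reported TCP when nearly shut and 32 mm above it when open, so the reported z is about 40 mm too low. The xy reading is right to about 2 mm. I'm reopening, going 41 mm lower and gripping.

```bash
python3 -m inch '{"translation":[[0,0,0],[0,0,0],[0,0,0],[0,0,0],[0,0,0],[0,0,0],[0,0,0],[0,0,0.01],[0,0,0.01],[0,0,0.01]],"delta_rot":[[0,0,0],[0,0,0],[0,0,0],[0,0,0],[0,0,0],[0,0,0],[0,0,0],[0,0,0],[0,0,0],[0,0,0]],"grip":[0.085,0.085,0.085,0.085,0.085,0.085,0.085,0.085,0.085,0.085]}'
python3 -m inch '{"translation":[[0,0,0.0055],[0,0,0.0055],[0,0,0],[0,0,0],[0,0,0],[0,0,0],[0,0,0],[0,0,0],[0,0,0],[0,0,0]],"delta_rot":[[0,0,0],[0,0,0],[0,0,0],[0,0,0],[0,0,0],[0,0,0],[0,0,0],[0,0,0],[0,0,0],[0,0,0]],"grip":[0.085,0.085,0.085,0.015,0.015,0.015,0.015,0.015,0.015,0.015]}'
python3 -c "
from h import *
st()"
```

```text
t: 7.98
tcp_pos: [0.4435, -0.1376, 0.0121]
tcp_rot: [0.993, 0.117, -0.0, -0.0]
force: [-0.5, 0.7, -0.0]
gripper_width: 0.0845
gripper_force: 0.0
t: 8.82
tcp_pos: [0.4438, -0.1377, 0.0027]
tcp_rot: [0.993, 0.117, 0.0, -0.0]
force: [-1.0, 0.9, 6.4]
gripper_width: 0.0232
gripper_force: 58.8
t 8.82 tcp [ 0.4438 -0.1377  0.0027] x [0.973 0.233 0.001] y [ 0.233 -0.973  0.   ] z [ 0.001  0.    -1.   ] w 0.0232 F [-1.   0.9  6.4] gf 58.79860460758209 q [-0.28  0.56  0.64  2.2  -0.64  0.56 -0.49]
```

```bash
python3 -m inch '{"translation":[[0,0,-0.01],[0,0,-0.02],[0,0,-0.025],[0,0,-0.025],[0,0,-0.02],[0.01,-0.0053,0],[0.02,-0.0107,0],[0.025,-0.01335,0],[0.025,-0.01335,0],[0.025,-0.01335,0]],"delta_rot":[[0,0,0],[0,0,0],[0,0,0],[0,0,0],[0,0,0],[0,0,0],[0,0,0],[0,0,0],[0,0,0],[0,0,0]],"grip":[0.015,0.015,0.015,0.015,0.015,0.015,0.015,0.015,0.015,0.015]}'
python3 -m inch '{"translation":[[0.025,-0.01335,0],[0.025,-0.01335,0],[0.025,-0.01335,0],[0.025,-0.01335,0],[0.025,-0.01335,0],[0.015,-0.008,0],[0.005,-0.0027,0],[0,0,0],[0,0,0],[0,0,0]],"delta_rot":[[0,0,0],[0,0,0],[0,0,0],[0,0,0],[0,0,0],[0,0,0],[0,0,0.1],[0,0,0.1],[0,0,0.1],[0,0,0.018]],"grip":[0.015,0.015,0.015,0.015,0.015,0.015,0.015,0.015,0.015,0.015]}'
python3 - <<'E'
from h import *
D=np.load("scene0.npz");P=D["P"];I=D["img"].astype(int)
O=np.array([.654,.021]);a=np.radians(-4.8);X=np.array([np.cos(a),np.sin(a)]);Y=np.array([-X[1],X[0]])
m=((I[...,2]-I[...,0]>70)&(P[...,2]>.04)&(P[...,2]<.06)&(P[...,0]>.58)&(P[...,0]<.74)&(P[...,1]>-.1)&(P[...,1]<.08)).astype(np.uint8)
n,l,s,c=cv2.connectedComponentsWithStats(m)
for i in range(1,n):
    q=P[l==i][:,:2]-O;print(s[i,4],"head x",np.round(q@X,3).min(),np.round(q@X,3).max(),"y",np.round(q@Y,3).min(),np.round(q@Y,3).max())
to([*(O+.027*Y),.055],-94.8)
p=get_image("wrist");cv2.imwrite("pics/w3.png",p["img"])
P=cloud(p);m=(P[...,2]>.041)&(P[...,2]<.05)&(P[...,0]>.56)&(P[...,0]<.76)&(P[...,1]>-.1)&(P[...,1]<.2);print(m.sum(),rect(P[m]))
E
```

```text
t: 9.65
tcp_pos: [0.5333, -0.0571, 0.1021]
tcp_rot: [0.993, 0.117, -0.0, -0.0]
force: [-0.5, -0.4, -2.2]
gripper_width: 0.0234
gripper_force: 59.0
t: 10.48
tcp_pos: [0.6552, 0.0512, 0.1013]
tcp_rot: [0.999, -0.044, -0.001, 0.0]
force: [-0.6, -0.5, -1.1]
gripper_width: 0.0236
gripper_force: 58.9
12 head x -0.039 -0.028 y -0.045 -0.035
11 head x -0.017 -0.006 y -0.023 -0.012
14 head x 0.009 0.019 y -0.031 -0.018
14 head x 0.034 0.042 y -0.06 -0.048
t 10.48 tcp [0.6552 0.0512 0.1013] x [ 0.996 -0.087 -0.002] y [-0.087 -0.996  0.   ] z [-0.002 -0.    -1.   ] w 0.0236 F [-0.6 -0.5 -1.1] gf 58.928577303886414 q [-0.67  0.73  0.86  1.66 -0.62  1.05 -1.28]
shift tool [0.0014 0.0032 0.0463] tool y at -95.00 turn about tool z -0.0034 rad
44060 (array([0.6568, 0.046 ]), array([0.2312, 0.1307]), 85.21)
```

View pics/w3.png

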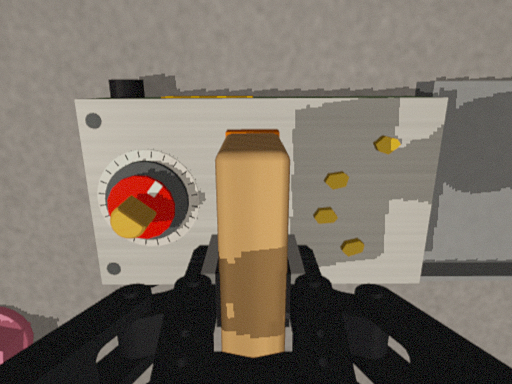

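The picture shows the scraper held square to the plate at (253,240), with all four chips on its -y side at (388,145), (337,180), (325,215) and (352,247), and the collar stripe at (155,188). I'm lowering it onto the plate.

```bash
python3 -m inch '{"translation":[[0.002,0,0.01],[0,0,0.015],[0,0,0.015],[0,0,0.008],[0,0,0.003],[0,0,0.001],[0,0,0.0015],[0,0,0],[0,0,0],[0,0,0]],"delta_rot":[[0,0,0],[0,0,0],[0,0,0],[0,0,0],[0,0,0],[0,0,0],[0,0,0],[0,0,0],[0,0,0],[0,0,0]],"grip":[0.015,0.015,0.015,0.015,0.015,0.015,0.015,0.015,0.015,0.015]}'
python3 -c "
from h import *
to([.654,.021,.0477],-94.8)"
```

```text
t: 11.37
tcp_pos: [0.658, 0.0501, 0.0494]
tcp_rot: [0.999, -0.042, 0.0, -0.0]
force: [0.6, 0.1, -1.5]
gripper_width: 0.0232
gripper_force: 58.9
t 11.37 tcp [0.658  0.0501 0.0494] x [ 0.997 -0.083  0.001] y [-0.083 -0.997 -0.   ] z [ 0.001  0.    -1.   ] w 0.0232 F [ 0.6  0.1 -1.5] gf 58.91932189464569 q [-0.64  0.78  0.81  1.69 -0.67  0.97 -1.24]
shift tool [-0.0016  0.0293  0.0017] tool y at -94.76 turn about tool z 0.0007 rad
```

```bash
python3 -m inch '{"translation":[[0,0,0.0013],[0,0,0],[0,0.004,0],[0,0.008,0],[0,0.008,0],[0,0.008,0],[0,0.008,0],[0,0.008,0],[0,0.008,0],[0,0.008,0]],"delta_rot":[[0,0,0],[0,0,0],[0,0,0],[0,0,0],[0,0,0],[0,0,0],[0,0,0],[0,0,0],[0,0,0],[0,0,0]],"grip":[0.015,0.015,0.015,0.015,0.015,0.015,0.015,0.015,0.015,0.015]}'
python3 -m inch '{"translation":[[0,0.008,0],[0,0.008,0],[0,0.008,0],[0,0.008,0],[0,0.008,0],[0,0.008,0],[0,0.008,0],[0,0.006,0],[0,0.003,0],[0,0,0]],"delta_rot":[[0,0,0],[0,0,0],[0,0,0],[0,0,0],[0,0,0],[0,0,0],[0,0,0],[0,0,0],[0,0,0],[0,0,0]],"grip":[0.015,0.015,0.015,0.015,0.015,0.015,0.015,0.015,0.015,0.015]}'
python3 - <<'E'
from h import *
p=get_image("wrist");cv2.imwrite("pics/w4.png",p["img"])
to([.6545+.0837*-.1,.021-.1,.0477],-94.8)
E
```

```text
t: 12.2
tcp_pos: [0.6529, -0.0103, 0.0478]
tcp_rot: [0.999, -0.042, 0.0, -0.0]
force: [-0.4, 4.5, 5.3]
gripper_width: 0.0236
gripper_force: 59.7
t: 13.03
tcp_pos: [0.6471, -0.0763, 0.0477]
tcp_rot: [0.999, -0.042, 0.0, 0.001]
force: [-0.2, -0.3, 4.9]
gripper_width: 0.0234
gripper_force: 59.9
t 13.08 tcp [ 0.6471 -0.0763  0.0478] x [ 0.996 -0.085  0.   ] y [-0.085 -0.996  0.001] z [ 0.    -0.002 -1.   ] w 0.0232 F [-1.1 -1.3  5.3] gf 59.856669902801514 q [-0.45  0.77  0.8   1.71 -0.66  0.95 -1.05]
shift tool [-0.0007  0.0028  0.0001] tool y at -94.85 turn about tool z -0.0009 rad
```

View pics/w4.png

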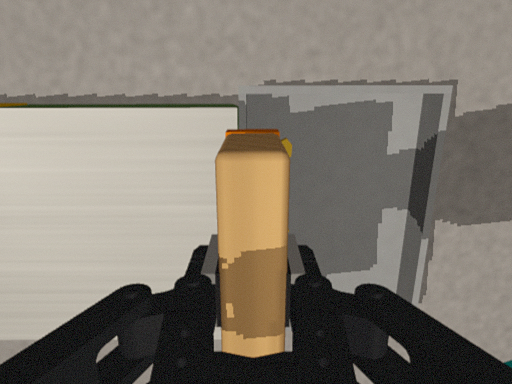

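The plate behind the scraper is clear, and one chip shows at (286,148) in the tray, with the others hidden. I'm pushing a little further, lifting and looking with the scene camera.

```bash
python3 -m inch '{"translation":[[0,0.005,0],[0,0.005,0],[0,0,0],[0,0,-0.01],[0,0,-0.02],[0,0,-0.02],[0,0,-0.02],[0,-0.02,-0.01],[0,-0.02,0],[0,-0.02,0]],"delta_rot":[[0,0,0],[0,0,0],[0,0,0],[0,0,0],[0,0,0],[0,0,0],[0,0,0],[0,0,0],[0,0,0],[0,0,0]],"grip":[0.015,0.015,0.015,0.015,0.015,0.015,0.015,0.015,0.015,0.015]}'
python3 - <<'E'
from h import *
p=get_image("wrist");cv2.imwrite("pics/w5.png",p["img"]);P=cloud(p);I=p["img"].astype(int)
O=np.array([.6545,.021]);a=np.radians(-4.8);X=np.array([np.cos(a),np.sin(a)]);Y=np.array([-X[1],X[0]])
m=((I[...,2]-I[...,0]>70)&(P[...,2]<.06)).astype(np.uint8)
n,l,s,c=cv2.connectedComponentsWithStats(m)
for i in range(1,n):
    if s[i,4]<15: continue
    q=P[l==i];h=(q[:,:2]-O).mean(0);print(s[i,4],np.round(c[i]),"head x %.3f y %.3f z %.3f"%(h@X,h@Y,q[:,2].mean()))
to([.4438,-.1377,.1],-76.55)
E
```

```text
t: 13.92
tcp_pos: [0.6516, -0.0245, 0.1288]
tcp_rot: [0.999, -0.042, 0.001, 0.0]
force: [-0.4, 0.5, -2.0]
gripper_width: 0.0232
gripper_force: 59.0
168 [112. 100.] head x 0.066 y 0.058 z 0.033
179 [337. 133.] head x 0.039 y -0.115 z 0.011
175 [333. 165.] head x 0.012 y -0.113 z 0.011
160 [332. 191.] head x -0.011 y -0.114 z 0.011
151 [328. 215.] head x -0.033 y -0.112 z 0.011
t 13.97 tcp [ 0.6521 -0.0181  0.1276] x [ 0.997 -0.078 -0.001] y [-0.078 -0.997 -0.003] z [-0.     0.003 -1.   ] w 0.0235 F [ 1.3  4.8 -2.7] gf 59.095922112464905 q [-0.58  0.69  0.87  1.65 -0.58  1.09 -1.19]
shift tool [-0.1982  0.1357  0.0273] tool y at -94.49 turn about tool z -0.3132 rad
```

View pics/w5.png

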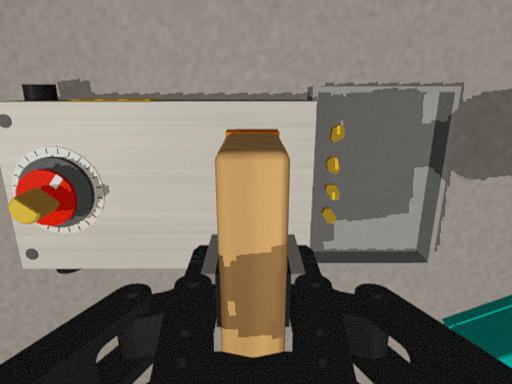

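All four chips lie in the tray at (337,133), (333,165), (332,191) and (328,215), which is head y about -0.113, and the plate is empty. I'm taking the scraper back to the bench.

```bash
python3 -m inch '{"translation":[[-0.0193,0.01136,0],[-0.0193,0.01136,0],[-0.0193,0.01136,0],[-0.0193,0.01136,0],[-0.0193,0.01136,0],[-0.0193,0.01136,0],[-0.0193,0.01136,0],[-0.0193,0.01136,0],[-0.0193,0.01136,0],[-0.0193,0.01136,0]],"delta_rot":[[0,0,0],[0,0,0],[0,0,0],[0,0,0],[0,0,0],[0,0,0],[0,0,0],[0,0,0],[0,0,0],[0,0,0]],"grip":[0.015,0.015,0.015,0.015,0.015,0.015,0.015,0.015,0.015,0.015]}'
python3 -m inch '{"translation":[[0,0,0.01],[0,0,0.02],[0,0,0.02],[0,0,0.02],[0,0,0.02],[0,0,0.018],[0,0,0.008],[0,0,0.002],[0,0,0],[0,0,0]],"delta_rot":[[0,0,0],[0,0,0],[0,0,0],[0,0,0],[0,0,0],[0,0,0],[0,0,0],[0,0,0],[0,0,0],[0,0,0]],"grip":[0.015,0.015,0.015,0.015,0.015,0.015,0.015,0.015,0.015,0.015]}'
python3 -c "
from h import *
st()"
```

```text
t: 14.8
tcp_pos: [0.4482, -0.1223, 0.1276]
tcp_rot: [0.999, -0.042, -0.0, -0.0]
force: [-0.0, -0.0, -1.5]
gripper_width: 0.0232
gripper_force: 59.0
t: 15.63
tcp_pos: [0.4502, -0.1221, 0.0102]
tcp_rot: [0.999, -0.042, 0.0, 0.0]
force: [-1.5, 1.1, -1.2]
gripper_width: 0.0232
gripper_force: 59.0
t 15.63 tcp [ 0.4502 -0.1221  0.0102] x [ 0.997 -0.083  0.001] y [-0.083 -0.997  0.   ] z [ 0.001 -0.    -1.   ] w 0.0232 F [-1.5  1.1 -1.2] gf 59.00833189487457 q [-0.38  0.58  0.74  2.2  -0.7   0.61 -0.78]
```

```bash
python3 -m inch '{"translation":[[0,0,0.004],[0,0,0.002],[0,0,0.0012],[0,0,0],[0,0,0],[0,0,0],[0,0,0],[0,0,0],[0,0,0],[0,0,0]],"delta_rot":[[0,0,0],[0,0,0],[0,0,0],[0,0,0],[0,0,0],[0,0,0],[0,0,0],[0,0,0],[0,0,0],[0,0,0]],"grip":[0.015,0.015,0.015,0.015,0.015,0.085,0.085,0.085,0.085,0.085]}'
python3 -c "
from h import *
to([.4415,.2605,.16],-2)"
```

```text
t: 16.47
tcp_pos: [0.4496, -0.1219, 0.0023]
tcp_rot: [0.999, -0.042, -0.0, 0.0]
force: [0.3, -0.4, -0.5]
gripper_width: 0.0818
gripper_force: 0.0
t 16.47 tcp [ 0.4496 -0.1219  0.0023] x [ 0.997 -0.083 -0.   ] y [-0.083 -0.997  0.   ] z [-0. -0. -1.] w 0.0818 F [ 0.3 -0.4 -0.5] gf 0.0 q [-0.37  0.59  0.72  2.21 -0.72  0.59 -0.77]
shift tool [-0.0399 -0.3804 -0.1577] tool y at -94.77 turn about tool z -1.6192 rad
```

```bash
python3 -m inch '{"translation":[[0,0,-0.01],[0,0,-0.025],[0,0,-0.03],[0,0,-0.035],[0,0,-0.035],[-0.004,-0.038,-0.02],[-0.004,-0.038,0],[-0.004,-0.038,0],[-0.004,-0.038,0],[-0.004,-0.038,0]],"delta_rot":[[0,0,0],[0,0,0],[0,0,0],[0,0,0],[0,0,0],[0,0,0],[0,0,0],[0,0,0],[0,0,0],[0,0,0]],"grip":[0.085,0.085,0.085,0.085,0.085,0.085,0.085,0.085,0.085,0.085]}'
python3 -m inch '{"translation":[[-0.004,-0.038,0],[-0.004,-0.038,0],[-0.004,-0.038,0],[-0.004,-0.038,0],[-0.004,-0.038,0],[0,0,0],[0,0,0],[0,0,0],[0,0,0],[0,0,0]],"delta_rot":[[0,0,0],[0,0,0],[0,0,0],[0,0,0],[0,0,0],[0,0,-0.116],[0,0,-0.116],[0,0,-0.116],[0,0,-0.116],[0,0,-0.116]],"grip":[0.085,0.085,0.085,0.085,0.085,0.085,0.085,0.085,0.085,0.085]}'
python3 -m inch '{"translation":[[0,0,0],[0,0,0],[0,0,0],[0,0,0],[0,0,0],[0,0,0],[0,0,0],[0,0,0],[0,0,0],[0,0,0]],"delta_rot":[[0,0,-0.116],[0,0,-0.116],[0,0,-0.116],[0,0,-0.116],[0,0,-0.116],[0,0,-0.116],[0,0,-0.116],[0,0,-0.116],[0,0,-0.1],[0,0,0]],"grip":[0.085,0.085,0.085,0.085,0.085,0.085,0.085,0.085,0.085,0.085]}'
python3 - <<'E'
from h import *
p=get_image("wrist");cv2.imwrite("pics/w6.png",p["img"]);P=cloud(p)
m=(abs(P[...,0]-.4415)<.05)&(abs(P[...,1]-.2605)<.05)&(P[...,2]>.028)&(P[...,2]<.045);print("bar",m.sum(),rect(P[m]),np.median(P[m][:,2]))
m=(abs(P[...,0]-.4415)<.05)&(abs(P[...,1]-.2605)<.05)&(P[...,2]>.006)&(P[...,2]<.045);print("all",m.sum(),rect(P[m]))
I=p["img"].min(2);k=(abs(P[...,0]-.4415)<.05)&(abs(P[...,1]-.2605)<.05)&(P[...,2]>.03)&(P[...,2]<.045)&(I>110);print("mark",k.sum(),P[k].mean(0) if k.any() else 0)
to([.4415,.2605,.16],-2)
print(tip_of(p,"knob")[:2],tip_of(p,"knob_flat")[:2])
E
```

```text
t: 17.3
tcp_pos: [0.4451, 0.0682, 0.1568]
tcp_rot: [0.999, -0.042, 0.0, -0.0]
force: [1.2, 0.3, -0.5]
gripper_width: 0.0848
gripper_force: 0.0
t: 18.13
tcp_pos: [0.4414, 0.2572, 0.1566]
tcp_rot: [0.969, 0.248, 0.0, 0.0]
force: [0.9, -0.3, -0.2]
gripper_width: 0.0848
gripper_force: 0.0
t: 18.97
tcp_pos: [0.4417, 0.2569, 0.1566]
tcp_rot: [0.722, 0.692, 0.0, 0.0]
force: [0.4, 0.6, -0.6]
gripper_width: 0.0851
gripper_force: 0.0
bar 1890 (array([0.4416, 0.2627]), array([0.0505, 0.0316]), 88.09) 0.03718544432237729
all 3083 (array([0.4418, 0.2644]), array([0.0539, 0.0576]), 87.99)
mark 88 [0.44183215 0.28052707 0.03784514]
t 19.02 tcp [0.4417 0.2571 0.1565] x [0.048 0.999 0.   ] y [ 0.999 -0.048  0.   ] z [ 0.  0. -1.] w 0.0853 F [0.  0.  0.4] gf 0.0 q [-1.08  0.34  0.59  1.96 -0.23  0.91 -0.43]
shift tool [ 0.0034 -0.0003 -0.0035] tool y at -2.77 turn about tool z -0.0135 rad
[{'position': [351.0, 122.3], 'conf': 0.88}, {'position': [253.7, 163.6], 'conf': 0.82}] [{'position': [357.7, 105.4], 'conf': 0.86}, {'position': [253.4, 138.4], 'conf': 0.68}]
```

View pics/w6.png

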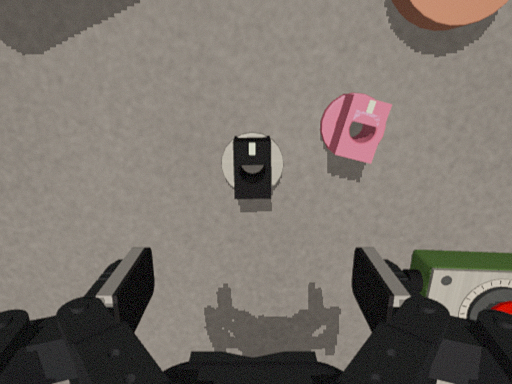

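The picture shows the black knob at (253,165) with its white mark at the upper end (252,148), so its +x points along world +y at about 88°. The pink look-alike is at (355,128). I'm going down with the opening narrowed to 55 mm so as to clear the pink one.

```bash
python3 -m inch '{"translation":[[0.005,0,0.015],[0,0,0.025],[0,0,0.025],[0,0,0.025],[0,0,0.025],[0,0,0.02],[0,0,0.015],[0,0,0.006],[0,0,0],[0,0,0]],"delta_rot":[[0,0,-0.015],[0,0,0],[0,0,0],[0,0,0],[0,0,0],[0,0,0],[0,0,0],[0,0,0],[0,0,0],[0,0,0]],"grip":[0.055,0.055,0.055,0.055,0.055,0.055,0.055,0.055,0.055,0.055]}'
python3 - <<'E'
from h import *
st()
for n in ["scene","side"]:
    p=get_image(n);P=cloud(p)
    m=(abs(P[...,0]-.4416)<.06)&(abs(P[...,1]-.262)<.03)&(P[...,2]>.005)&(P[...,2]<.3)
    q=P[m&(p["img"].max(2)<60)&(abs(P[...,0]-.4416)>.022)];print(n,np.round(np.percentile(q[:,2],[0,2,5]),3),rect(q[q[:,2]<.06]))
E
```

```text
t: 19.95
tcp_pos: [0.4421, 0.2625, 0.0003]
tcp_rot: [0.718, 0.696, -0.0, 0.0]
force: [0.1, -0.2, 0.6]
gripper_width: 0.0551
gripper_force: 0.0
t 19.95 tcp [4.421e-01 2.625e-01 3.000e-04] x [ 0.032  0.999 -0.   ] y [ 0.999 -0.032  0.   ] z [ 0. -0. -1.] w 0.0551 F [ 0.1 -0.2  0.6] gf 0.0 q [-0.95  0.58  0.43  2.08 -0.43  0.57 -0.25]
scene [0.028 0.042 0.058] (array([0.4491, 0.2605]), array([0.0196, 0.0702]), 88.53)
side [0.036 0.049 0.063] (array([0.4397, 0.255 ]), array([0.0798, 0.0176]), 5.08)
```

```bash
python3 -m inch '{"translation":[[0,0,0.005],[0,0,0.005],[0,0,0],[0,0,0],[0,0,0],[0,0,0],[0,0,0],[0,0,0],[0,0,0],[0,0,0]],"delta_rot":[[0,0,0],[0,0,0],[0,0,0],[0,0,0],[0,0,0],[0,0,0],[0,0,0],[0,0,0],[0,0,0],[0,0,0]],"grip":[0.055,0.055,0.055,0.02,0.02,0.02,0.02,0.02,0.02,0.02]}'
python3 -c "
from h import *
st()"
```

```text
t: 20.88
tcp_pos: [0.4419, 0.2632, -0.0085]
tcp_rot: [0.718, 0.696, 0.001, -0.001]
force: [-5.9, -1.4, 24.6]
gripper_width: 0.0311
gripper_force: 72.4
t 20.88 tcp [ 0.4419  0.2632 -0.0085] x [0.031 1.    0.002] y [ 1.    -0.031  0.   ] z [ 0.     0.002 -1.   ] w 0.0311 F [-5.9 -1.4 24.6] gf 72.38822197985428 q [-0.94  0.59  0.41  2.08 -0.44  0.55 -0.24]
```

```bash
python3 -m inch '{"translation":[[0,0,-0.01],[0,0,-0.025],[0,0,-0.03],[-0.0111,0.0215,-0.03],[-0.0111,0.0215,-0.025],[-0.0111,0.0215,-0.01],[-0.0111,0.0215,0],[-0.0111,0.0215,0],[-0.0111,0.0215,0],[-0.0111,0.0215,0]],"delta_rot":[[0,0,0],[0,0,0],[0,0,0],[0,0,0],[0,0,0],[0,0,0],[0,0,0],[0,0,0],[0,0,0],[0,0,0]],"grip":[0.02,0.02,0.02,0.02,0.02,0.02,0.02,0.02,0.02,0.02]}'
python3 -m inch '{"translation":[[-0.0111,0.0215,0],[0,0,0],[0,0,0],[0,0,0],[0,0,0],[0,0,0],[0,0,0],[0,0,0],[0,0,0],[0,0,0]],"delta_rot":[[0,0,0],[0,0,0.12],[0,0,0.12],[0,0,0.12],[0,0,0.12],[0,0,0.12],[0,0,0.12],[0,0,0.12],[0,0,0.12],[0,0,0.12]],"grip":[0.02,0.02,0.02,0.02,0.02,0.02,0.02,0.02,0.02,0.02]}'
python3 -m inch '{"translation":[[0,0,0],[0,0,0],[0,0,0],[0,0,0],[0,0,0],[0,0,0],[0,0,0],[0,0,0],[0,0,0],[0,0,0]],"delta_rot":[[0,0,0.12],[0,0,0.12],[0,0,0.12],[0,0,0.12],[0,0,0.12],[0,0,0.12],[0,0,0.12],[0,0,0.12],[0,0,0.12],[0,0,0.01]],"grip":[0.02,0.02,0.02,0.02,0.02,0.02,0.02,0.02,0.02,0.02]}'
python3 - <<'E'
from h import *
o,R=st()
p=get_image("wrist");cv2.imwrite("pics/w7.png",p["img"]);P=cloud(p);np.savez("w7.npz",P=P,**{k:p[k] for k in("img","z_map","fov_y","cx","cy","R","t")})
for l in ["spindle","shaft_top","shaft_flat","collar_top","knob","knob_flat"]: print(l,tip_of(p,l)[:2])
print(px(p,[.6625,.1206,.087]),px(p,[.6625,.1206,.063]))
E
```

```text
t: 21.72
tcp_pos: [0.5905, 0.1795, 0.1203]
tcp_rot: [0.718, 0.696, -0.0, -0.0]
force: [-0.9, 0.8, -0.5]
gripper_width: 0.0307
gripper_force: 69.3
t: 22.55
tcp_pos: [0.6106, 0.1685, 0.1202]
tcp_rot: [0.974, 0.225, -0.0, -0.0]
force: [-0.6, -0.7, -1.1]
gripper_width: 0.0309
gripper_force: 69.3
t: 23.38
tcp_pos: [0.6105, 0.1688, 0.1198]
tcp_rot: [0.95, -0.312, -0.0, 0.0]
force: [-0.1, -0.4, -0.9]
gripper_width: 0.0312
gripper_force: 69.3
t 23.38 tcp [0.6105 0.1688 0.1198] x [ 0.805 -0.594 -0.   ] y [-0.594 -0.805  0.001] z [-0.001 -0.    -1.   ] w 0.0312 F [-0.1 -0.4 -0.9] gf 69.30657126707956 q [-1.    0.78  1.12  1.71 -0.77  1.15 -1.87]
spindle [{'position': [264.9, 91.2], 'conf': 0.58}, {'position': [251.3, 248.1], 'conf': 0.27}]
shaft_top [{'position': [266.8, 92.3], 'conf': 0.61}]
shaft_flat [{'position': [271.2, 58.8], 'conf': 0.83}]
collar_top [{'position': [267.0, 90.8], 'conf': 0.89}]
knob [{'position': [253.6, 246.8], 'conf': 0.64}]
knob_flat [{'position': [252.4, 203.5], 'conf': 0.77}]
[267.78707859  92.59629298] [266.06422694  91.90678124]
```

View pics/w7.png

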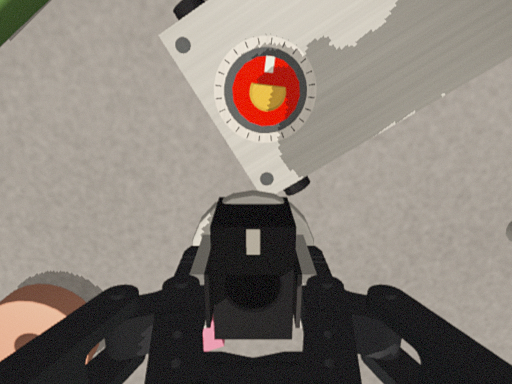

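The picture shows the shaft and collar at (267,91), with the stripe at (269,64), nearly along tool x. The held black knob is at (252,268) with its mark at (253,241). I'm measuring the angle and offset between them.

```bash
python3 - <<'E'
from h import *
p=dict(np.load("w7.npz"));P=p["P"];I=p["img"].astype(int)
V,U=np.mgrid[:384,:512]; near=np.hypot(U-266,V-91)<45
b,g,r=I[...,0],I[...,1],I[...,2]
red=near&(r>150)&(g<70)&(b<70); H=cv2.convexHull(np.argwhere(red)[:,::-1].astype(np.int32))
(e0,e1,e2)=cv2.fitEllipse(H);print("collar ellipse",e0,e1,"world",w(p,*e0,z=.063))
white=(np.hypot(U-269,V-64)<14)&(b>150)&(g>150)
ws=np.argwhere(white)[:,::-1].mean(0);W=w(p,*ws,z=.063);print("stripe",ws,white.sum(),W)
top=near&(r>150)&(g>120)&(b<120);print("shaft top px",top.sum())
q=P[near&(P[...,2]>.083)&(P[...,2]<.092)];print("shaft top",len(q),q.mean(0) if len(q) else 0, rect(q) if len(q) else 0)
C=w(p,*e0,z=.063);d=W-C;print("stripe dir",np.degrees(np.arctan2(d[1],d[0])),np.hypot(d[0],d[1]))
# flat edge of yellow: topmost row for each column
ys=[(c,np.where(top[:,c])[0].min()) for c in range(250,286) if top[:,c].any()];ys=np.array(ys)
print(ys.T.tolist())
k=(P[...,2]>.15)&(P[...,2]<.185)&(I.max(2)<60)&(np.hypot(U-252,V-270)<75);print("bar z",np.percentile(P[k][:,2],[5,50,95]),rect(P[k]))
mk=(P[...,2]>.15)&(P[...,2]<.185)&(I.min(2)>110)&(np.hypot(U-253,V-241)<20);print("mark",mk.sum(),P[mk].mean(0))
to([.6625,.1206,.12])
E
```

```text
collar ellipse (265.644775390625, 90.42185974121094) (67.1181869506836, 69.79597473144531) world [0.66336836 0.12029361 0.063     ]
stripe [269.17777778  63.36296296] 135 [0.67483034 0.10940908 0.063     ]
shaft top px 748
shaft top 798 [0.66164096 0.12207326 0.0880282 ] (array([0.6609, 0.1227]), array([0.0199, 0.014 ]), 46.84)
stripe dir -43.519752727538034 0.015806637597266148
[[250, 251, 252, 253, 254, 255, 256, 257, 258, 259, 260, 261, 262, 263, 264, 265, 266, 267, 268, 269, 270, 271, 272, 273, 274, 275, 276, 277, 278, 279, 280, 281, 282, 283, 284], [86, 83, 83, 83, 84, 84, 84, 84, 84, 84, 84, 85, 85, 85, 85, 85, 85, 85, 85, 85, 86, 86, 86, 67, 64, 87, 87, 87, 87, 87, 87, 87, 87, 88, 88]]
bar z [0.15366599 0.16516332 0.17794473] (array([0.6104, 0.1696]), array([0.0573, 0.0515]), 53.75)
mark 352 [0.62568954 0.15827632 0.16586701]
t 23.73 tcp [0.6109 0.1685 0.1201] x [ 0.809 -0.588 -0.   ] y [-0.588 -0.809 -0.   ] z [ 0.  0. -1.] w 0.0313 F [-0.6  1.1 -0.3] gf 69.30468296573963 q [-1.    0.78  1.12  1.71 -0.77  1.15 -1.86]
shift tool [0.0699 0.0084 0.0001]
```

```bash
python3 -m inch '{"translation":[[0.01,0.0012,0],[0.02,0.0024,0],[0.02,0.0024,0],[0.015,0.0018,0],[0.0049,0.0006,0],[0,0,0],[0,0,0],[0,0,0],[0,0,0],[0,0,0]],"delta_rot":[[0,0,0],[0,0,0],[0,0,0],[0,0,0],[0,0,0],[0,0,0.064],[0,0,0.063],[0,0,0],[0,0,0],[0,0,0]],"grip":[0.02,0.02,0.02,0.02,0.02,0.02,0.02,0.02,0.02,0.02]}'
python3 -c "
from h import *
to([.663,.1204,.083],-133.3)"
```

```text
t: 24.57
tcp_pos: [0.6623, 0.1207, 0.1199]
tcp_rot: [0.93, -0.368, -0.0, 0.0]
force: [0.0, 0.2, -0.5]
gripper_width: 0.0311
gripper_force: 69.3
t 24.57 tcp [0.6623 0.1207 0.1199] x [ 0.728 -0.685 -0.   ] y [-0.685 -0.728  0.   ] z [-0.  0. -1.] w 0.0311 F [ 0.   0.2 -0.5] gf 69.30860873486381 q [-0.87  0.84  1.11  1.61 -0.8   1.21 -1.91]
shift tool [ 0.0007 -0.0003  0.0369] tool y at -133.24 turn about tool z 0.0010 rad
```

```bash
python3 -m inch '{"translation":[[0.0007,-0.0003,0.01],[0,0,0.015],[0,0,0.012],[0,0,0],[0,0,0.002],[0,0,0.002],[0,0,0.002],[0,0,0.002],[0,0,0],[0,0,0]],"delta_rot":[[0,0,0],[0,0,0],[0,0,0],[0,0,0],[0,0,0],[0,0,0],[0,0,0],[0,0,0],[0,0,0],[0,0,0]],"grip":[0.02,0.02,0.02,0.02,0.02,0.02,0.02,0.02,0.02,0.02]}'
python3 -c "
from h import *
to([.663,.1204,.075],-133.3);print(get_obs()['moment'])"
```

```text
t: 25.4
tcp_pos: [0.6632, 0.1202, 0.0751]
tcp_rot: [0.929, -0.37, 0.0, -0.0]
force: [0.1, 0.1, -0.7]
gripper_width: 0.0311
gripper_force: 69.4
t 25.4 tcp [0.6632 0.1202 0.0751] x [ 0.727 -0.687  0.   ] y [-0.687 -0.727 -0.   ] z [ 0.  0. -1.] w 0.0311 F [ 0.1  0.1 -0.7] gf 69.40992506803013 q [-0.85  0.89  1.07  1.64 -0.84  1.14 -1.88]
shift tool [-0.0002  0.      0.0001] tool y at -133.38 turn about tool z -0.0015 rad
[-0.04758999  0.07873832 -0.03651095]
```

```bash
python3 -m inch '{"translation":[[0,0,0.0025],[0,0,0.0025],[0,0,0.0025],[0,0,0.0025],[0,0,0.0025],[0,0,0.0025],[0,0,0],[0,0,0],[0,0,0],[0,0,0]],"delta_rot":[[0,0,0],[0,0,0],[0,0,0],[0,0,0],[0,0,0],[0,0,0],[0,0,0],[0,0,0],[0,0,0],[0,0,0]],"grip":[0.02,0.02,0.02,0.02,0.02,0.02,0.02,0.02,0.02,0.02]}'
python3 -c "
from h import *
to([.663,.1204,.0465],-133.3);print(get_obs()['moment'])"
```

```text
t: 26.23
tcp_pos: [0.6633, 0.1202, 0.0601]
tcp_rot: [0.929, -0.37, 0.0, -0.0]
force: [-0.3, -0.4, -1.3]
gripper_width: 0.0311
gripper_force: 69.4
t 26.23 tcp [0.6633 0.1202 0.0601] x [ 0.727 -0.687  0.   ] y [-0.687 -0.727 -0.   ] z [ 0. -0. -1.] w 0.0311 F [-0.3 -0.4 -1.3] gf 69.40913972910494 q [-0.84  0.9   1.06  1.65 -0.86  1.12 -1.87]
shift tool [-0.0003  0.      0.0136] tool y at -133.39 turn about tool z -0.0015 rad
[-0.04362136 -0.02099121  0.02508706]
```

The knob is sliding freely down the shaft. I'm pressing on against the collar.

```bash
python3 -m inch '{"translation":[[0,0,0.0025],[0,0,0.0025],[0,0,0.0015],[0,0,0.0015],[0,0,0.0015],[0,0,0.0015],[0,0,0.001],[0,0,0.001],[0,0,0],[0,0,0]],"delta_rot":[[0,0,0],[0,0,0],[0,0,0],[0,0,0],[0,0,0],[0,0,0],[0,0,0],[0,0,0],[0,0,0],[0,0,0]],"grip":[0.02,0.02,0.02,0.02,0.02,0.02,0.02,0.02,0.02,0.02]}'
python3 -c "
from h import *
to([.663,.1204,.0465],-133.3);print(get_obs()['moment'])"
```

```text
t: 27.07
tcp_pos: [0.6633, 0.1202, 0.0478]
tcp_rot: [0.929, -0.37, 0.0, -0.0]
force: [-3.5, 1.0, 9.6]
gripper_width: 0.031
gripper_force: 71.4
t 27.07 tcp [0.6633 0.1202 0.0478] x [ 0.727 -0.687  0.   ] y [-0.687 -0.727 -0.001] z [ 0.001  0.001 -1.   ] w 0.031 F [-3.5  1.   9.6] gf 71.40662535064621 q [-0.84  0.91  1.04  1.66 -0.87  1.1  -1.86]
shift tool [-0.0004  0.0001  0.0013] tool y at -133.39 turn about tool z -0.0015 rad
[ 0.14941297  0.74647146 -0.00865768]
```

```bash
python3 -m inch '{"translation":[[0,0,0.0008],[0,0,0.0007],[0,0,0.0005],[0,0,0],[0,0,0],[0,0,0],[0,0,0],[0,0,0],[0,0,0],[0,0,0]],"delta_rot":[[0,0,0],[0,0,0],[0,0,0],[0,0,0],[0,0,0],[0,0,0],[0,0,0],[0,0,0],[0,0,0],[0,0,0]],"grip":[0.02,0.02,0.02,0.02,0.02,0.02,0.02,0.02,0.02,0.02]}'
python3 - <<'E'
from h import *
to([.663,.1204,.0465],-133.3)
p=get_image("scene");P=cloud(p);a=p["img"][185:275,205:325];cv2.imwrite("pics/f.png",cv2.resize(a,(800,600),interpolation=cv2.INTER_CUBIC))
m=(abs(P[...,0]-.443)<.09)&(abs(P[...,1]+.13)<.06)&(P[...,2]>.05)&(P[...,2]<.075);print("scraper",m.sum(),rect(P[m]),np.median(P[m][:,2]))
E
```

```text
t: 27.9
tcp_pos: [0.6634, 0.1202, 0.0466]
tcp_rot: [0.929, -0.37, 0.0, -0.001]
force: [-6.5, 1.1, 16.7]
gripper_width: 0.0311
gripper_force: 73.1
t 27.9 tcp [0.6634 0.1202 0.0466] x [ 0.727 -0.687 -0.   ] y [-0.687 -0.727 -0.001] z [ 0.001  0.001 -1.   ] w 0.0311 F [-6.5  1.1 16.7] gf 73.07382400838833 q [-0.84  0.91  1.04  1.66 -0.88  1.1  -1.86]
shift tool [-0.0004  0.0001  0.0001] tool y at -133.39 turn about tool z -0.0016 rad
scraper 247 (array([ 0.4521, -0.1225]), array([0.0241, 0.1082]), 85.33) 0.060011910747989713
```

View pics/f.png

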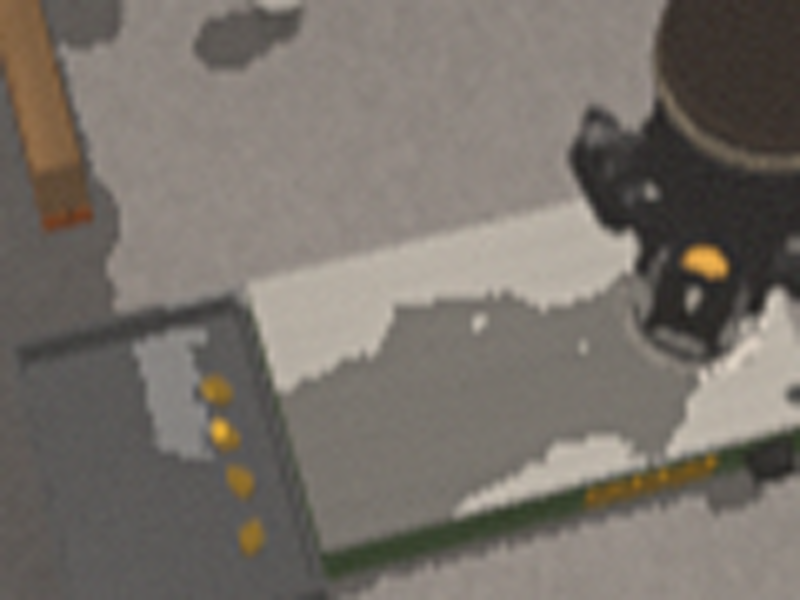

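The picture shows the knob on the shaft with the brass end visible in the bore at (705,262), the four chips in the tray at (217,389), (222,434), (240,481) and (251,537), and the scraper upright at (45,120). A slightly harder push will show whether this is the hard stop.

```bash
python3 -m inch '{"translation":[[0,0,0.0005],[0,0,0.0005],[0,0,0],[0,0,0],[0,0,0],[0,0,0],[0,0,0],[0,0,0],[0,0,0],[0,0,0]],"delta_rot":[[0,0,0],[0,0,0],[0,0,0],[0,0,0],[0,0,0],[0,0,0],[0,0,0],[0,0,0],[0,0,0],[0,0,0]],"grip":[0.02,0.02,0.02,0.02,0.02,0.02,0.02,0.02,0.02,0.02]}'
```

```text
t: 28.78
tcp_pos: [0.6634, 0.1202, 0.0466]
tcp_rot: [0.929, -0.37, 0.0, -0.001]
force: [-10.2, 2.1, 24.6]
gripper_width: 0.0312
gripper_force: 74.9
```

The pose did not move while the force rose to 25 N, so the collar is at its stop. I'm handing in.

```bash
python3 -c "
from plant import *
print(job_done())"
```

```text
the job is handed in; nothing more can be done
None
```

I handed the job in at about 29 s: all four chips are in the tray, the scraper stands upright on the bench, and the gripped knob is pressed onto the D-shaft with the collar at its stop (about 25 N). The hand-in call did not report a verdict.

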